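# Hang a cleaning basket on the turning drip tree

## Task

Turn the drip tree gently until its empty branch points over the red dot on the stand's foot. Then hang the free wire basket on that branch by its ring and slide it inwards, pushing the blue stop sleeve ahead of it until the sleeve is fully home against the brass stop nut; press it there with about 13 N for a second, never more than 20 N. Let go and leave the basket hanging still, against or close to the sleeve, without disturbing the things around.

Things in the scene. Friction and masses are not known exactly. Their poses are not given: they have to be found in the camera images.
- stand: Fixed stand of the drip tree: white round foot 96 mm across, 18 mm thick, thin post. Origin under the foot's middle, on the turning axis; -x points to the red dot on the foot. The head on it has three level branches 120 degrees apart, axes 235 mm above the worktop; two carry baskets fixed to it (orange tabs reach 50 mm above the branch axis), one is empty. Its top is 12.5 mm above the branch axes.
- head (a joint): Turning head of the tree, hinged about the stand's upright axis; anticlockwise from above is positive, 0 rad = the empty branch points exactly over the red dot. Stiff (about 0.12 N m of friction): it stays where it is left. All branches turn with it.
- branch_tip (a point): Outer end of the empty branch, an 8 mm level rod with a bead 11 mm across, 105.5 mm from the turning axis; x points inwards along it, z up. On it a blue sleeve with a 24 mm flange drags at about 6 N and stays where left; it stops hard at a brass nut clamped nearer the post. The flange starts 40 to 71 mm from the axis; home it is 34 to 54 mm: not measured, only felt as force rising above the drag.
- basket: Free wire cleaning basket, about 70 g, upright on the worktop: cup 44 mm across, 44 mm high, above it a steel ring, then an orange grip tab 8 mm thick along x, 22 mm wide along y, 88 to 130 mm above the underside. Origin under its middle. x is the ring's axis (the branch may enter from either side).
- basket_ring (a point): Centre of the basket's ring, 75 mm above its underside: bore 16 mm, wire 6 mm thick. Hung, the ring's top rests on the branch, so this point lies about 4 mm below the branch axis. Ring centre to either side face of the ring along the branch: 3 mm.
- jar_purple: Small white jar with a purple lid, 36 mm across, 41 mm high; origin under its middle. Leave alone.
- bur_stand: Wooden block with burs, 42 x 85 x 55 mm; origin under its middle. Leave alone.
- jaw_model: Pink-grey plaster jaw model, 59 x 65 x 29 mm; origin under its middle. Leave alone.

How it is judged:
On the way, in this order (a step that is already met when the one before it is completed fails the run):
1. the empty branch points over the red dot, within 15 degrees (value of joint head between -0.26 and 0.26 rad and velocity of joint head between -0.1 and 0.1 rad/s), for 0.3 s.
2. the basket's ring is threaded on the empty branch (value of joint head between -0.26 and 0.26 rad and x of basket_ring in the frame of branch_tip between 0.01 and 0.075 m and y of basket_ring in the frame of branch_tip between -0.008 and 0.008 m and z of basket_ring in the frame of branch_tip between -0.009 and 0.008 m), for 0.1 s.
3. the basket presses the sleeve home against the stop nut with more than 10 N for 0.4 s (the drag alone gives only 6 N) (all of step 2 and contact force between basket and sleeve_c1 above 10 N), for 0.4 s.
At the end, for the whole second after the job is handed in: The empty branch still points over the red dot (within 15 degrees), the basket hangs upright and still by its ring on that branch, within about 8 mm of the blue sleeve, and nothing touched by the robot (all of step 2 and distance between basket_ring and sleeve_c1 below 0.014 m and z of basket_ring in the frame of branch_tip below 0 m and angle between basket's own z axis and vertical below 0.2 rad and linear speed of basket below 0.03 m/s and contact force between basket and stand above 0.2 N).
It fails at once if basket pushed against the tree with more than 20 N (contact force between basket and stand above 20 N).
It fails at once if tree pushed by the gripper with more than 20 N (contact force between any of the fingers, the arm and stand above 20 N).
It fails at once if a bystander moved more than 15 mm (distance of any of jar_purple, bur_stand, jaw_model from where it was at the start of the episode above 0.015 m).
It also fails if it takes over 72 s, if anything falls off the work surface, if the arm or the gripper's body presses on something with over 40 N, if the wrist force passes 120 N, or if a joint passes its speed limit or range.

## Robot

A 6-joint arm with a two-finger parallel gripper is mounted at the origin on a cart in front of the work surface, level with it; the furniture and walls round the work are solid. World frame = base frame: x ahead of the robot, y to its left, z up, the work surface at z = 0. Lengths are in m, angles in rad, forces in N, time in s.
With the tool pointing down it reaches from about 0.3 to 0.775 m from the base axis. Payload 14.6 kg.
Tool frame: the origin (TCP) lies midway between the tips of the shut fingers; the grasp point (between the pads) lies 19 mm behind it (ctrl.pinch_z is the distance from the TCP to the grasp point, in m); z points along the fingers, y is the line along which they close (so a half turn about z gives the same grasp; the last joint's range is limited). The gripper opens to 94 mm and grips with 3 to 60 N. Pads are 16 mm wide; open, the fingers measure 119 mm over their backs; the gripper's body (75 mm by 177 mm) begins 78 mm behind the grasp point.
Start: joints at [1.175, 0.3, 1.521, -0, 1.321, -0.067], TCP at [0.178, 0.521, 0.205] pointing down, gripper open.
Joint ranges: [-3.03, 3.03], [-0.79, 2.21], [0.23, 2.52], [-1.04, 4.18], [0, 3.07], [-2.55, 2.55]. Speed limits (rad/s): [2.22, 2.22, 2.57, 3.14, 3.14, 3.14].

## Interface

Orientations are given as [roll, pitch, yaw] about the fixed x, y, z axes, in that order (R = Rz(yaw) Ry(pitch) Rx(roll)).
In Python, from station import ctrl gives the robot as it stands.
- The arm moves only by the tool jog_arm, never from a script. Its argument "motion" is a list of rows, each a list of 7 numbers: the shift along the tool's x, y, z in m, then the turn, a rotation vector about the tool's x, y, z in rad, then the opening, from -1 (shut) to 1 (fully open). In form: [[tx, ty, tz, rx, ry, rz, gripper], ...]. A call has 1 to 5 rows; each row shifts and turns the commanded pose from where the row before left it, along the tool's axes as they then stand; what a row does not reach is not made up. A row lasts 1/10 s, in which the tool goes at most 50 mm and 8.59 degrees, less where a joint would pass 70% of its speed; a pose out of reach is approached as far as the arm can. A call is refused whole if a number of a shift passes 0.05 or a number of a turn 0.15, either way. A call with a gripper value outside its range is refused whole. The fingers move at their own pace and stop on an object; "squeeze" is the grip in N (left out, the last holds). Time passes only in rows, so rows that do not move let the fingers close. It gives the time, the measured TCP pose, the force, the opening and the grip force at its end, in the units of the state.
- ctrl.get_obs(): the state, without advancing time (a new reading comes with each control period).
- ctrl.camera(name): name is "scene" or "top" or "wrist"; returns the picture (384x512x3 uint8, red, green, blue); there is no depth.
- ctrl.camera_model(name): a dict with "intrinsics" (3x3 intrinsics, pixels), "rvec" (rotation vector, rad) and "tvec" (3), from world to camera coordinates, as OpenCV has them. Camera axes: x right, y down, z forward; pixel columns grow to the right and rows downward; lengths in m; the calibration is good to about 2 mm. A picture is of the moment at which its call begins: read the wrist's pose just before it. camera_model takes no time and is no camera call; for the wrist camera it gives the pose at the moment of the call.
- ctrl.hand_in(): hands the job in; it is judged then, once.
The state is a dict: "time_s": time; "qpos": joint angles; "joint_vel": joint speeds; "tau": joint torques, N m; "ee_pos": TCP position; "eef_rot": TCP orientation; "force": force on the tool from outside, world axes, zero at the start; "moment": the same for the moment, N m; "grip_width": finger opening in m; "grip_force": force on a finger pad.
Only numpy, scipy, OpenCV 4.12 (cv2) and the standard library are available. Lean on these libraries where they do the work, as an engineer would, in place of code of your own. Each camera call takes 0.05 s, during which the arm holds its last target. There are 200 camera calls.

## Working session

There is one attempt and no reset: what is moved stays moved. The work goes in short steps, Python scripts to look and compute and a tool call to move; the robot and the scene stay as the last step left them, time stands still between calls to the robot, and variables do not carry over. Pictures are saved under pics/ and viewed, at most 10 in all, crops included, and the job is handed in when it is done.

Besides the shell and the picture viewer there is one more tool, called as name([rows], argument=value, ...), one row to a line, values as JSON. jog_arm: Moves the arm, as the interface text tells. Its arguments: {"type":"object","properties":{"motion":{"type":"array"},"squeeze":{"type":"number"}},"required":["motion"]}

```bash
mkdir -p pics; ls; python3 - <<'E'
from station import ctrl
import cv2,numpy as np
o=ctrl.get_obs();print({k:np.round(v,3) for k,v in o.items()})
for n in ("scene","top"):
    cv2.imwrite(f"pics/{n}1.png",ctrl.camera(n)[:,:,::-1]); m=ctrl.camera_model(n)
    R=cv2.Rodrigues(np.array(m["rvec"]))[0];print(n,np.round(-R.T@np.array(m["tvec"]).ravel(),3),np.round(R,2).tolist(),np.array(m["intrinsics"])[0,0])
E
```

```text
pics
{'time_s': np.float64(0.0), 'qpos': array([ 1.175,  0.3  ,  1.522, -0.   ,  1.321, -0.067]), 'joint_vel': array([ 0.001,  0.001, -0.001,  0.002,  0.   , -0.001]), 'tau': array([ 1.0000e-03, -5.3181e+01, -3.5274e+01,  7.1000e-02,  2.4000e-02,
       -0.0000e+00]), 'ee_pos': array([0.178, 0.52 , 0.205]), 'eef_rot': array([-3.14 , -0.   ,  2.813]), 'force': array([ 1.846, -0.325,  0.646]), 'moment': array([ 0.055, -0.044,  0.002]), 'grip_force': np.float64(0.0), 'grip_width': np.float64(0.094)}
scene [ 0.124 -0.847  0.848] [[0.82, -0.57, -0.01], [-0.39, -0.54, -0.74], [0.42, 0.61, -0.67]] 477.9235922939669
top [ 0.339 -0.205  1.021] [[-0.1, -0.99, 0.0], [-0.97, 0.1, -0.21], [0.21, -0.02, -0.98]] 446.584614618356
```

View pics/scene1.png

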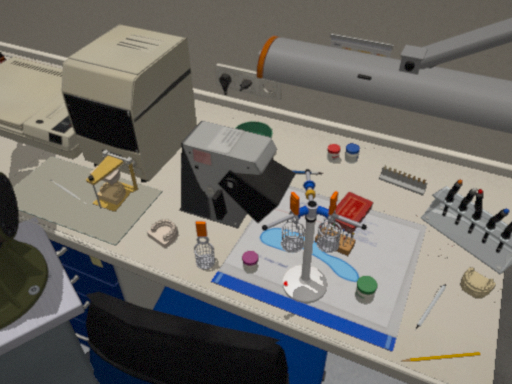

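View pics/top1.png

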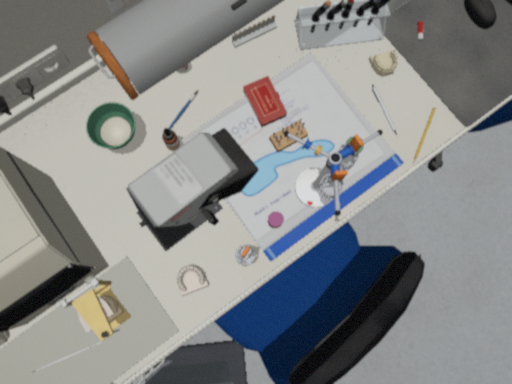

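```bash
python3 - <<'E'
import cv2,numpy as np
a=cv2.imread("pics/scene1.png")[155:305,180:400];b=cv2.imread("pics/top1.png")[110:270,225:395]
c=cv2.resize(a,(800,545),interpolation=cv2.INTER_CUBIC);cv2.imwrite("pics/s2.png",c)
cv2.imwrite("pics/t2.png",cv2.resize(b,(595,560),interpolation=cv2.INTER_CUBIC))
E
```

```text
(no output)
```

View pics/s2.png

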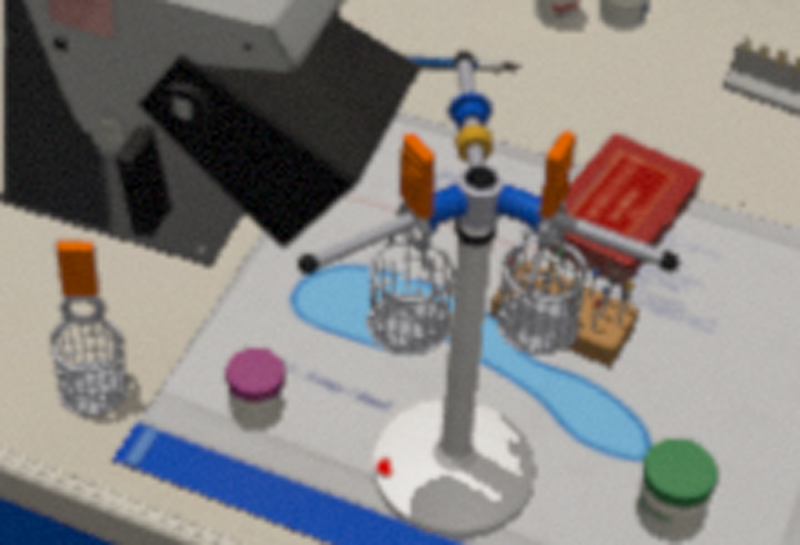

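View pics/t2.png

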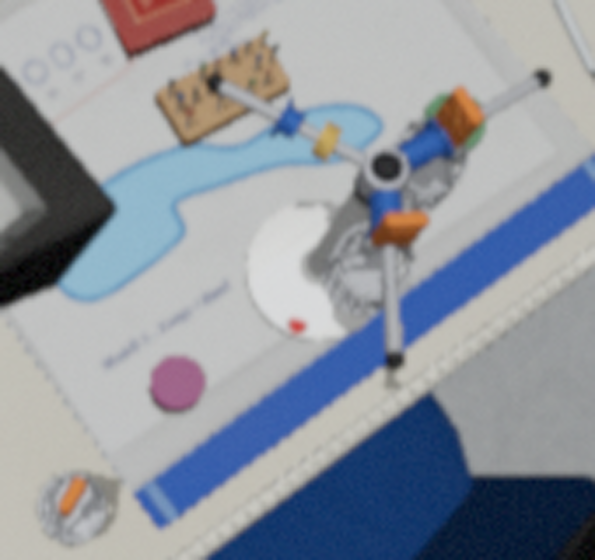

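```bash
cat > h.py <<'E'
import cv2,numpy as np
from station import ctrl
def ray(n,uv,m=None):
    m=m or ctrl.camera_model(n);R=cv2.Rodrigues(np.array(m["rvec"]))[0];t=np.array(m["tvec"]).ravel()
    d=R.T@np.linalg.inv(np.array(m["intrinsics"]))@np.array([uv[0],uv[1],1.]);return -R.T@t,d
def pz(n,uv,z,m=None):
    c,d=ray(n,uv,m);return c+d*(z-c[2])/d[2]
def proj(n,P,m=None):
    m=m or ctrl.camera_model(n)
    return cv2.projectPoints(np.array(P,float).reshape(-1,3),np.array(m["rvec"],float),np.array(m["tvec"],float),np.array(m["intrinsics"],float),None)[0].reshape(-1,2)
E
python3 - <<'E'
from h import *
T=lambda u,v:(225+u/3.5,110+v/3.5)
S=lambda u,v:(180+u/3.636,155+v/3.636)
for k,uv,z in [("head",(386,168),.2475),("tip",(213,82),.235),("tip2",(396,358),.235),("tip3",(543,77),.235),("dot",(297,326),.018),("foot",(316,271),.018),("tab",(72,496),.13),("tabA",(62,512),.13),("tabB",(82,480),.13),("jar",(177,383),.041),("bur",(222,88),.055),("cover",(115,208),0.1)]:
    print("T",k,np.round(pz("top",T(*uv),z),3))
for k,uv,z in [("head",(482,178),.2475),("tip",(465,62),.235),("tip2",(308,264),.235),("tip3",(670,262),.235),("dot",(384,467),.018),("tab",(76,243),.13),("tabL",(57,243),.13),("tabR",(95,243),.13),("jar",(256,372),.041)]:
    print("S",k,np.round(pz("scene",S(*uv),z),3))
E
```

```text
T head [ 0.555 -0.392  0.248]
T tip [ 0.615 -0.311  0.235]
T tip2 [ 0.458 -0.386  0.235]
T tip3 [ 0.599 -0.486  0.235]
T dot [ 0.518 -0.374  0.018]
T foot [ 0.554 -0.392  0.018]
T tab [ 0.414 -0.215  0.13 ]
T tabA [ 0.406 -0.208  0.13 ]
T tabB [ 0.423 -0.222  0.13 ]
T jar [ 0.486 -0.29   0.041]
T bur [ 0.673 -0.341  0.055]
T cover [ 0.588 -0.26   0.1  ]
S head [ 0.556 -0.399  0.247]
S tip [ 0.615 -0.315  0.235]
S tip2 [ 0.459 -0.386  0.235]
S tip3 [ 0.6   -0.486  0.235]
S dot [ 0.519 -0.379  0.018]
S tab [ 0.418 -0.217  0.13 ]
S tabL [ 0.41  -0.211  0.13 ]
S tabR [ 0.427 -0.223  0.13 ]
S jar [ 0.488 -0.293  0.041]
```

```bash
python3 - <<'E'
from h import *
def tri(a,b):
    c1,d1=ray("scene",a);c2,d2=ray("top",b);d1/=np.linalg.norm(d1);d2/=np.linalg.norm(d2)
    s=np.linalg.lstsq(np.stack([d1,-d2],1),c2-c1,rcond=None)[0];p=c1+s[0]*d1;q=c2+s[1]*d2
    return np.round((p+q)/2,3),round(np.linalg.norm(p-q),3)
print("dev corner",tri((271,152),(240,165)),tri((188,125),(128,188)))
print("dev panel low corner",tri((258,222),(256,168)))
print("yellow",tri((105,165),(92,300)))
print("monitor", tri((190,40),(38,160)), "monitor front bottom",pz("scene",(150,172),0))
print("base in scene",proj("scene",[[0,0,0],[.178,.521,.205],[.1,0,.3]]).round().tolist())
print([ (z,pz("scene",(188,42),z).round(2)) for z in(.2,.3,.4)])
E
```

```text
dev corner (array([ 0.575, -0.226,  0.241]), np.float64(0.028)) (array([ 0.532, -0.005,  0.212]), np.float64(0.03))
dev panel low corner (array([ 0.571, -0.249,  0.079]), np.float64(0.054))
yellow (array([0.343, 0.102, 0.107]), np.float64(0.02))
monitor (array([0.576, 0.083, 0.368]), np.float64(0.023)) monitor front bottom [0.45311077 0.14187758 0.        ]
base in scene [[-12.0, 286.0], [-17.0, 79.0], [-18.0, 161.0]]
[(0.2, array([0.74, 0.4 , 0.2 ])), (0.3, array([0.64, 0.21, 0.3 ])), (0.4, array([0.55, 0.01, 0.4 ]))]
```

jog_arm([
  [0,0,-0.033,0,0,0.112,-1],
  [0,0,-0.033,0,0,0.112,-1],
  [0,0,-0.033,0,0,0.112,-1],
  [-0.038,-0.025,0,0,0,0,-1],
  [-0.038,-0.025,0,0,0,0,-1],
], squeeze=50)

```text
time_s: 0.6
ee_pos: [0.2066, 0.4336, 0.3044]
eef_rot: [3.141, 0.0, 2.478]
force: [0.6, 0.2, -0.2]
grip_width: 0.0571
grip_force: 0.0
```

jog_arm([
  [-0.038,-0.025,0,0,0,0,-1],
  [-0.038,-0.025,0,0,0,0,-1],
  [-0.038,-0.025,0,0,0,0,-1],
  [-0.038,-0.025,0,0,0,0,-1],
  [-0.038,-0.025,0,0,0,0,-1],
])

```text
time_s: 1.1
ee_pos: [0.2789, 0.217, 0.3043]
eef_rot: [3.142, 0.0, 2.477]
force: [1.0, -0.4, 0.1]
grip_width: 0.0177
grip_force: 0.0
```

jog_arm([
  [-0.038,-0.025,0,0,0,0,-1],
  [-0.038,-0.025,0,0,0,0,-1],
  [-0.038,-0.025,0,0,0,0,-1],
  [-0.038,-0.025,0,0,0,0,-1],
  [-0.038,-0.025,0,0,0,0,-1],
])

```text
time_s: 1.6
ee_pos: [0.3514, 0.0012, 0.3045]
eef_rot: [3.141, 0.0, 2.477]
force: [0.9, 1.1, -0.6]
grip_width: 0.0005
grip_force: 0.0
```

jog_arm([
  [-0.038,-0.025,0,0,0,0,-1],
  [-0.038,-0.025,0,0,0,0,-1],
  [-0.038,-0.025,0,0,0,0,-1],
  [-0.038,-0.025,0,0,0,0,-1],
  [-0.038,-0.025,0,0,0,0,-1],
])

```text
time_s: 2.1
ee_pos: [0.4239, -0.2145, 0.3042]
eef_rot: [3.142, -0.0, 2.476]
force: [0.3, 1.4, 0.7]
grip_width: 0.0001
grip_force: 0.0
```

jog_arm([
  [-0.038,-0.025,0,0,0,0,-1],
  [-0.038,-0.025,0,0,0,0,-1],
  [-0.038,-0.025,0,0,0,0,-1],
  [0,0,-0.0,0,0,0,-1],
])

```text
time_s: 2.5
ee_pos: [0.4674, -0.3455, 0.3016]
eef_rot: [-3.141, -0.004, 2.474]
force: [-0.5, 1.0, -0.6]
grip_width: 0.0007
grip_force: 0.0
```

```bash
python3 - <<'E'
from h import *
o=ctrl.get_obs();p=np.array(o["ee_pos"])[:2];yaw=o["eef_rot"][2];print(p,yaw)
u=np.array([np.cos(yaw),np.sin(yaw)]);v=np.array([np.sin(yaw),-np.cos(yaw)])
A=np.array([.5575,-.395])
for th in np.arange(165,276,5):
    a=np.radians(th);r=np.array([np.cos(a),np.sin(a)]);t=np.array([-r[1],r[0]])
    q=A+.088*r-(.004+.008*abs(t@u)+.0125*abs(t@v))*t
    d=q-p;print(th,q.round(4),(d@u).round(4),(d@v).round(4));p=q
E
```

```text
[ 0.46739038 -0.34552785] 2.473701670992807
165 [ 0.4773 -0.3542] -0.0132 -0.0007
170 [ 0.4741 -0.3612] -0.0018 -0.0075
175 [ 0.4715 -0.3686] -0.0025 -0.0074
180 [ 0.4695 -0.3762] -0.0032 -0.0072
185 [ 0.4682 -0.3842] -0.0039 -0.007
190 [ 0.4677 -0.3923] -0.0046 -0.0067
195 [ 0.4679 -0.4005] -0.0053 -0.0063
200 [ 0.4689 -0.4088] -0.0059 -0.0059
205 [ 0.4707 -0.417 ] -0.0065 -0.0053
210 [ 0.4733 -0.4251] -0.0071 -0.0047
215 [ 0.4767 -0.433 ] -0.0076 -0.0041
220 [ 0.4808 -0.4406] -0.008 -0.0034
225 [ 0.4858 -0.4477] -0.0083 -0.0026
230 [ 0.4915 -0.4545] -0.0086 -0.0018
235 [ 0.4966 -0.4598] -0.0074 -0.001
240 [ 0.5016 -0.4644] -0.0067 -0.0005
245 [ 0.507  -0.4686] -0.0068 0.0
250 [ 0.5128 -0.4724] -0.0069 0.0006
255 [ 0.519  -0.4758] -0.0069 0.0012
260 [ 0.5255 -0.4787] -0.0069 0.0017
265 [ 0.5324 -0.4811] -0.0069 0.0023
270 [ 0.5395 -0.483 ] -0.0067 0.0029
275 [ 0.5468 -0.4843] -0.0066 0.0036
```

jog_arm([
  [0,0,0.04,0,0,0,-1],
  [0,0,0.04,0,0,0,-1],
  [-0.0132,-0.0007,0,0,0,0,-1],
  [-0.002,-0.0075,0,0,0,0,-1],
  [-0.0025,-0.0075,0,0,0,0,-1],
])

```text
time_s: 3.0
ee_pos: [0.4714, -0.3654, 0.2252]
eef_rot: [-3.141, 0.001, 2.477]
force: [-1.0, -0.9, 1.1]
grip_width: 0.0005
grip_force: 0.0
```

jog_arm([
  [-0.003,-0.007,0,0,0,0,-1],
  [-0.004,-0.007,0,0,0,0,-1],
  [-0.0045,-0.007,0,0,0,0,-1],
  [-0.0055,-0.0063,0,0,0,0,-1],
  [-0.006,-0.006,0,0,0,0,-1],
])

```text
time_s: 3.5
ee_pos: [0.4691, -0.4062, 0.2246]
eef_rot: [3.142, 0.0, 2.477]
force: [1.0, 2.3, 1.6]
grip_width: 0.0007
grip_force: 0.9
```

jog_arm([
  [-0.0065,-0.0053,0,0,0,0,-1],
  [-0.007,-0.0047,0,0,0,0,-1],
  [-0.0076,-0.004,0,0,0,0,-1],
  [-0.008,-0.0034,0,0,0,0,-1],
  [-0.0083,-0.0026,0,0,0,0,-1],
])

```text
time_s: 4.0
ee_pos: [0.4867, -0.4447, 0.2243]
eef_rot: [3.141, -0.0, 2.477]
force: [0.6, 3.6, -0.0]
grip_width: 0.0004
grip_force: 1.4
```

jog_arm([
  [-0.0086,-0.0018,0,0,0,0,-1],
  [-0.0074,-0.001,0,0,0,0,-1],
  [-0.0067,-0.0005,0,0,0,0,-1],
  [-0.0068,0,0,0,0,0,-1],
  [-0.0069,0.0006,0,0,0,0,-1],
])

```text
time_s: 4.5
ee_pos: [0.5135, -0.4692, 0.2243]
eef_rot: [-3.141, -0.0, 2.477]
force: [-1.5, 2.2, -0.4]
grip_width: 0.0003
grip_force: 1.1
```

jog_arm([
  [-0.0069,0.0012,0,0,0,0,-1],
  [-0.0069,0.0017,0,0,0,0,-1],
  [-0.0069,0.0023,0,0,0,0,-1],
  [-0.0067,0.0029,0,0,0,0,-1],
  [-0.0066,0.0036,0,0,0,0,-1],
])

```text
time_s: 5.0
ee_pos: [0.5477, -0.4809, 0.2245]
eef_rot: [-3.141, 0.0, 2.477]
force: [-2.3, 1.4, 0.3]
grip_width: 0.0006
grip_force: 1.0
```

jog_arm([
  [0.01,0,0,0,0,0,-1],
  [0,0,-0.04,0,0,0,-1],
  [0,0,-0.04,0,0,0,-1],
  [0.04,0.028,0,0,0,0,0],
  [0.04,0.028,0,0,0,0,0],
])

```text
time_s: 5.5
ee_pos: [0.5125, -0.3836, 0.3052]
eef_rot: [-3.142, 0.004, 2.476]
force: [1.5, 0.8, -0.8]
grip_width: 0.013
grip_force: 0.0
```

```bash
python3 - <<'E'
from h import *
t=ctrl.camera("top");s=ctrl.camera("scene")
f=lambda a,s:cv2.resize(a,s,interpolation=cv2.INTER_CUBIC)
a=f(s[165:315,180:380],(400*2,600))[:,:,::-1]
cv2.imwrite("pics/s3.png",a)
cv2.imwrite("pics/t3.png",f(t[110:270,225:395],(595,560))[:,:,::-1])
print(ctrl.get_obs()["ee_pos"])
E
```

```text
[ 0.51084668 -0.37872918  0.30422194]
```

View pics/t3.png

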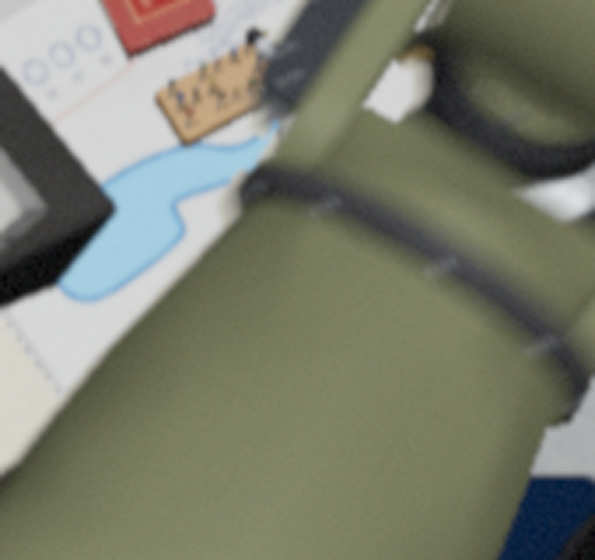

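jog_arm([
  [0.044,0.0175,0,0,0,0,0],
  [0.044,0.0175,0,0,0,0,0],
  [0.044,0.0175,0,0,0,0,0],
  [0.044,0.0175,0,0,0,0,0],
  [0,0,0,0,0,0,0],
])

```text
time_s: 6.1
ee_pos: [0.4153, -0.2169, 0.306]
eef_rot: [3.141, 0.003, 2.479]
force: [-1.0, -0.5, 0.7]
grip_width: 0.0472
grip_force: 0.0
```

```bash
python3 - <<'E'
from h import *
f=lambda a,s:cv2.resize(a,s,interpolation=cv2.INTER_CUBIC)
m=ctrl.camera_model("wrist");print(ctrl.get_obs()["ee_pos"]);w=ctrl.camera("wrist");t=ctrl.camera("top");s=ctrl.camera("scene")
np.savez("w1.npz",**{k:np.array(v) for k,v in m.items() if k in("intrinsics","rvec","tvec")})
c=np.zeros((600,800,3),np.uint8)
c[:300,:400]=f(w,(400,300));c[300:,:400]=f(s[165:315,180:380],(400,300));c[:,400:]=f(t[110:270,260:366],(400,600))
cv2.imwrite("pics/c4.png",c[:,:,::-1])
E
```

```text
[ 0.41529953 -0.21687572  0.30604667]
```

View pics/c4.png

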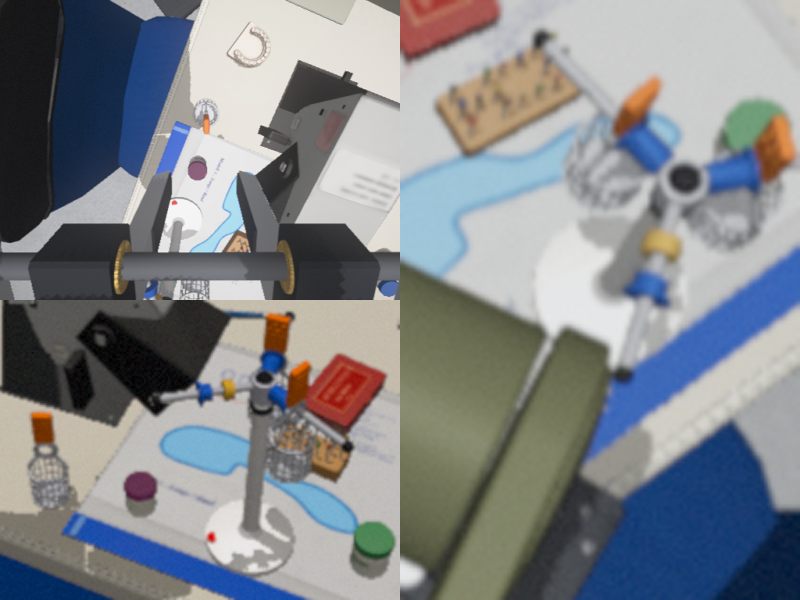

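```bash
python3 - <<'E'
from h import *
tt=pz("top",(318.8,209.7),.235);ts=pz("scene",(257.5,215),.235);print(tt,ts)
A=np.array([.5575,-.395])
for t in(tt,ts):
    d=t[:2]-A;print(np.degrees(np.arctan2(d[1],d[0])),np.hypot(*d))
m=dict(np.load("w1.npz"))
print(proj("wrist",[[.4153,-.2169,.306],[.416,-.216,.13],[.416,-.216,0],list(np.r_[tt])],m)/1.28)
print(pz("wrist",(206*1.28,123*1.28),.11,m), pz("wrist",(207*1.28,116*1.28),.13,m))
E
```

```text
[ 0.46604527 -0.35189344  0.235     ] [ 0.46643265 -0.35388359  0.235     ]
154.76347751532518 0.10110461718675891
155.70108622196273 0.09991907032791683
[[205.4748004  182.02367345]
 [205.56405415 126.30794991]
 [205.12735058 109.83708066]
 [137.41201816 255.85892706]]
[ 0.41636888 -0.2153443   0.11      ] [ 0.40600426 -0.20578242  0.13      ]
```

jog_arm([
  [0,0.0015,0.045,0,0,0,0],
  [0,0,0.045,0,0,0,0],
  [0,0,0.045,0,0,0,0],
  [0,0,0.045,0,0,0,0],
  [0,0,0.027,0,0,0,0],
])

```text
time_s: 6.75
ee_pos: [0.4169, -0.219, 0.0941]
eef_rot: [-3.141, -0.003, 2.476]
force: [0.0, -0.6, 0.3]
grip_width: 0.0472
grip_force: 0.0
```

jog_arm([
  [0,0,0.003,0,0,0,0],
  [0,0,0,0,0,0,-1],
  [0,0,0,0,0,0,-1],
  [0,0,0,0,0,0,-1],
  [0,0,0,0,0,0,-1],
], squeeze=60)

```text
time_s: 7.25
ee_pos: [0.4178, -0.2188, 0.0956]
eef_rot: [3.141, 0.002, 2.477]
force: [-0.5, -0.4, 0.3]
grip_width: 0.0183
grip_force: 0.0
```

jog_arm([
  [0,0,0,0,0,0,-1],
  [0,0,0,0,0,0,-1],
  [0,0,0,0,0,0,-1],
  [0,0,0,0,0,0,-1],
], squeeze=60)

```text
time_s: 7.65
ee_pos: [0.4173, -0.2185, 0.0946]
eef_rot: [-3.142, -0.0, 2.477]
force: [0.7, -0.8, 0.2]
grip_width: 0.0077
grip_force: 60.0
```

jog_arm([
  [0,0,-0.04,0,0,0,-1],
  [0,0,-0.04,0,0,0.134,-1],
  [0,0,-0.04,0,0,0.134,-1],
  [0,0,-0.04,0,0,0.134,-1],
  [0,0,-0.01,0,0,0.134,-1],
])

```text
time_s: 8.15
ee_pos: [0.4181, -0.219, 0.2688]
eef_rot: [3.138, 0.005, 1.935]
force: [1.1, -0.8, -0.6]
grip_width: 0.0075
grip_force: 60.0
```

jog_arm([
  [0,0,0,0,0,0.134,-1],
  [0,0,0,0,0,0.134,-1],
  [0,0,0,0,0,0.134,-1],
  [0,0,0,0,0,0.134,-1],
  [0,0,0,0,0,0.134,-1],
])

```text
time_s: 8.65
ee_pos: [0.4172, -0.2184, 0.2645]
eef_rot: [-3.141, -0.0, 1.265]
force: [0.3, 0.5, -0.0]
grip_width: 0.0076
grip_force: 60.0
```

jog_arm([
  [0,0,0,0,0,0.131,-1],
  [0,0,0,0,0,0,-1],
])

```text
time_s: 8.85
ee_pos: [0.4172, -0.2185, 0.2645]
eef_rot: [-3.141, 0.0, 1.138]
force: [-0.3, -0.3, -0.7]
grip_width: 0.0077
grip_force: 60.0
```

```bash
python3 - <<'E'
from h import *
o=ctrl.get_obs();p=np.array(o["ee_pos"]);yaw=o["eef_rot"][2];print(p,np.degrees(yaw),o["force"],o["grip_force"])
u=np.array([np.cos(yaw),np.sin(yaw)]);v=np.array([np.sin(yaw),-np.cos(yaw)])
A=np.array([.5575,-.395]);a=np.radians(155.3)
q=A+.138*np.array([np.cos(a),np.sin(a)]);d=q-p[:2];print(q,d@u,d@v)
E
```

```text
[ 0.41723589 -0.21847095  0.26446875] 65.18438781524 [-0.33254934 -0.2502436  -0.68942776] 60.0008350610733
[ 0.43212587 -0.33733434] -0.10163860456278268 0.06340198878913336
```

jog_arm([
  [-0.035,0.021,0,0,0,0,-1],
  [-0.035,0.021,0,0,0,0,-1],
  [-0.034,0.021,0,0,0,0,-1],
  [0,0,0.0105,0,0,0,-1],
  [0,0,0,0,0,0,-1],
])

```text
time_s: 9.35
ee_pos: [0.4305, -0.3392, 0.2521]
eef_rot: [-3.138, -0.001, 1.142]
force: [0.5, 1.0, -1.2]
grip_width: 0.0078
grip_force: 60.0
```

```bash
python3 - <<'E'
from h import *
f=lambda a,s:cv2.resize(a,s,interpolation=cv2.INTER_CUBIC)
print(ctrl.get_obs()["ee_pos"]);w=ctrl.camera("wrist");m=ctrl.camera_model("wrist");t=ctrl.camera("top");s=ctrl.camera("scene")
np.savez("w2.npz",**{k:np.array(v) for k,v in m.items() if k in("intrinsics","rvec","tvec")})
c=np.zeros((600,800,3),np.uint8)
c[:300,:400]=f(w,(400,300));c[300:,:400]=f(t[130:250,240:400],(400,300));c[:,400:]=f(s[160:310,230:330],(400,600))
cv2.imwrite("pics/c5.png",c[:,:,::-1])
E
```

```text
[ 0.43049091 -0.33916412  0.25214229]
```

View pics/c5.png

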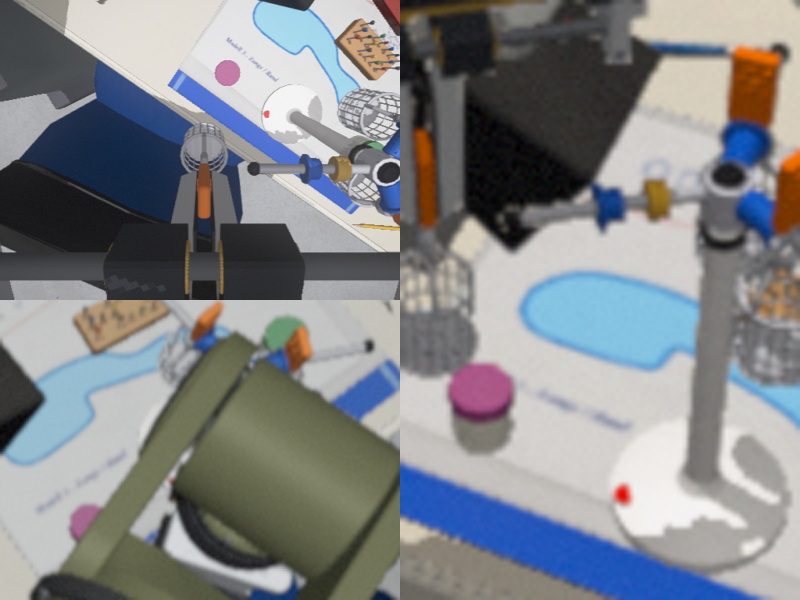

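```bash
python3 - <<'E'
from h import *
f=lambda a,s:cv2.resize(a,s,interpolation=cv2.INTER_CUBIC)
w=ctrl.camera("wrist");s=ctrl.camera("scene")
c=np.zeros((600,800,3),np.uint8)
c[:,:400]=f(w[145:265,235:315],(400,600));c[:,400:]=f(s[185:260,220:270],(400,600))  # x5, x8
cv2.imwrite("pics/c6.png",c[:,:,::-1])
p=np.array(ctrl.get_obs()["ee_pos"]);m=dict(np.load("w2.npz"))
R=cv2.Rodrigues(m["rvec"])[0];print("cam",(-R.T@m["tvec"].ravel()).round(3),R.round(2).tolist())
tip=pz("wrist",(254*1.28,169*1.28),.235,m);print("tip by wrist",tip)
for k,uv in (("sleeve",(312,169)),("nut",(341,169)),("head",(387,173))):print(k,pz("wrist",(uv[0]*1.28,uv[1]*1.28),.235 if k!="head" else .2475,m))
P=[p+[0,0,-.020],p+[0,0,-.006],p+[0,0,-.034],p,p+[0,0,.035]]
print((proj("wrist",P,m)-[235,145])*5);print((proj("scene",P)-[220,185])*8)
E
```

```text
cam [ 0.466 -0.264  0.432] [[0.91, -0.42, -0.0], [-0.4, -0.87, 0.29], [-0.12, -0.26, -0.96]]
tip by wrist [ 0.46760779 -0.35337158  0.235     ]
sleeve [ 0.50922894 -0.37236118  0.235     ]
nut [ 0.53001905 -0.38184664  0.235     ]
head [ 0.55604688 -0.39160686  0.2475    ]
[[133.12776727 367.73501934]
 [133.01949034 414.40440413]
 [133.22320898 326.59785475]
 [132.96849612 436.3838664 ]
 [132.59808913 596.036217  ]]
[[131.40414311 266.48705916]
 [128.97399694 222.22677278]
 [133.78132717 309.78274573]
 [127.91585211 202.95476613]
 [121.53518186  86.74352915]]
```

View pics/c6.png

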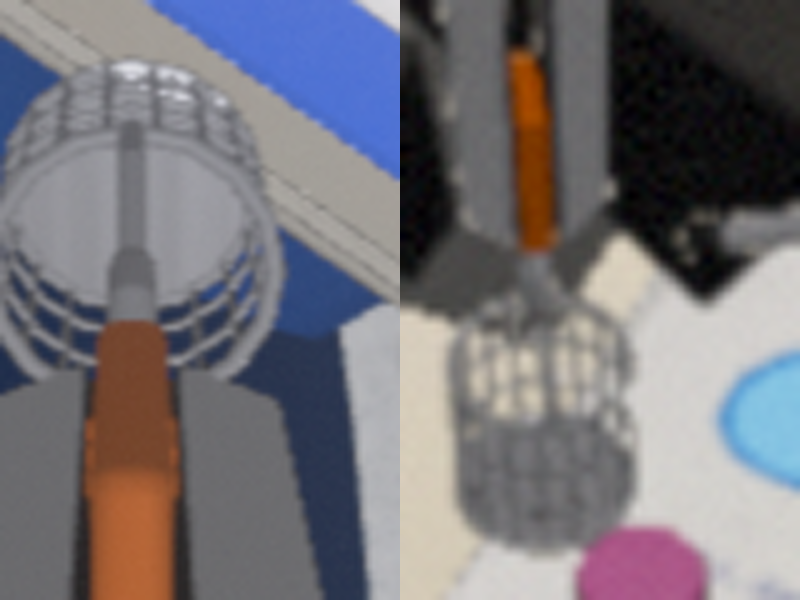

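```bash
python3 - <<'E'
from h import *
from scipy.optimize import least_squares
o=ctrl.get_obs();p=np.array(o["ee_pos"]);y=o["eef_rot"][2];m=dict(np.load("w2.npz"))
u=np.array([np.cos(y),np.sin(y),0]);z=np.array([0,0,1.])
g=lambda n,e,h,x,k,o,s,mm=None:((proj(n,[p+u*(e+x)+z*(k-.095+h)],mm)[0]-o)*s)[1]
f=lambda q:[g("wrist",q[0],q[1],.011,.088,[235,145],5,m)-320,g("scene",q[0],q[1],-.011,.088,[220,185],8)-248,g("scene",q[0],q[1],.011,.13,[220,185],8)-50]
print(np.round(f([0,0]),1),np.round(f([.0025,0]),1),np.round(f([0,.002]),1))
r=least_squares(f,[0,0]);print(r.x,r.fun)
# bead consistency: wrist vs scene ray triangulation
c1,d1=ray("scene",(230+515/4,160+215/4));c2,d2=ray("wrist",(254*1.28,169*1.28),m)
s=np.linalg.lstsq(np.stack([d1,-d2],1),c2-c1,rcond=None)[0];print("bead",c1+s[0]*d1,c2+s[1]*d2)
E
```

```text
[ 2.6 12.7  2.3] [-17.9   4.6  -5.4] [ 9.   6.3 -4.5]
[0.00087638 0.00140112] [-0.16252849  5.38564417 -5.19444392]
bead [ 0.60380382 -0.46639121  0.24948695] [ 0.46791294 -0.3677414   0.20336526]
```

jog_arm([
  [0.0016,0,-0.0015,0,0,0,-1],
  [0,0.01,0,0,0,0,-1],
  [0,0.01,0,0,0,0,-1],
  [0,0.006,0,0,0,0,-1],
  [0,0,0,0,0,0,-1],
])

```text
time_s: 10.1
ee_pos: [0.4561, -0.3489, 0.255]
eef_rot: [-3.141, -0.0, 1.14]
force: [-0.2, 0.1, -1.1]
grip_width: 0.0076
grip_force: 60.0
```

jog_arm([
  [0,0.003,0,0,0,0,-1],
  [0,0.003,0,0,0,0,-1],
  [0,0.003,0,0,0,0,-1],
])

```text
time_s: 10.4
ee_pos: [0.4637, -0.3526, 0.2556]
eef_rot: [3.142, 0.0, 1.14]
force: [-0.3, -0.0, -0.5]
grip_width: 0.0077
grip_force: 60.0
```

jog_arm([
  [0,0.003,0,0,0,0,-1],
  [0,0.003,0,0,0,0,-1],
])

```text
time_s: 10.6
ee_pos: [0.4692, -0.3551, 0.2556]
eef_rot: [3.142, 0.0, 1.14]
force: [0.7, -0.2, -0.8]
grip_width: 0.0077
grip_force: 60.0
```

jog_arm([
  [0,0.003,0.001,0,0,0,-1],
  [0,0.003,0.001,0,0,0,-1],
  [0,0.002,0,0,0,0,-1],
  [0,0,0,0,0,0,-1],
])

```text
time_s: 11.0
ee_pos: [0.4764, -0.3584, 0.2534]
eef_rot: [-3.141, -0.0, 1.14]
force: [0.6, 0.5, -0.9]
grip_width: 0.0076
grip_force: 60.0
```

```bash
python3 - <<'E'
from h import *
f=lambda a,s:cv2.resize(a,s,interpolation=cv2.INTER_CUBIC)
w=ctrl.camera("wrist");s=ctrl.camera("scene");m=ctrl.camera_model("wrist")
c=np.zeros((600,800,3),np.uint8)
c[:,:400]=f(w[145:265,235:315],(400,600));c[:,400:]=f(s[175:265,240:300],(400,600))
cv2.imwrite("pics/c7.png",c[:,:,::-1])
p=ctrl.get_obs()["ee_pos"];print(p)
E
```

```text
[ 0.47626268 -0.35830575  0.25355684]
```

View pics/c7.png

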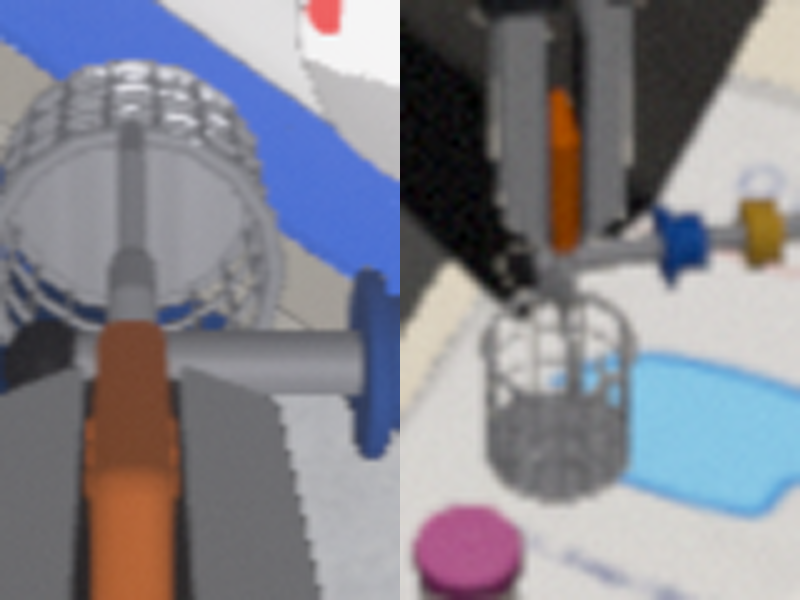

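jog_arm([
  [0,0.004,0.002,0,0,0,-1],
  [0,0.004,0,0,0,0,-1],
  [0,0.004,0,0,0,0,-1],
  [0,0.004,0,0,0,0,-1],
  [0,0.003,0,0,0,0,-1],
])

```text
time_s: 11.6
ee_pos: [0.4939, -0.3664, 0.2514]
eef_rot: [-3.141, -0.0, 1.14]
force: [-0.5, -0.1, -0.5]
grip_width: 0.0078
grip_force: 60.0
```

jog_arm([
  [0,0.001,0,0,0,0,-1],
  [0,0.001,0,0,0,0,-1],
  [0,0.001,0,0,0,0,-1],
  [0,0.001,0,0,0,0,-1],
  [0,0.001,0,0,0,0,-1],
])

```text
time_s: 12.1
ee_pos: [0.4981, -0.3684, 0.2516]
eef_rot: [3.142, 0.0, 1.14]
force: [0.2, 0.1, -0.7]
grip_width: 0.0077
grip_force: 60.0
```

jog_arm([
  [0,0.001,0,0,0,0,-1],
  [0,0.001,0,0,0,0,-1],
  [0,0.001,0,0,0,0,-1],
])

```text
time_s: 12.4
ee_pos: [0.5003, -0.3694, 0.2516]
eef_rot: [-3.14, -0.0, 1.14]
force: [-6.1, 1.6, 1.9]
grip_width: 0.0079
grip_force: 60.0
```

jog_arm([
  [0,0.001,0,0,0,0,-1],
  [0,0.001,0,0,0,0,-1],
  [0,0.001,0,0,0,0,-1],
  [0,0.001,0,0,0,0,-1],
])

```text
time_s: 12.8
ee_pos: [0.5039, -0.371, 0.2515]
eef_rot: [-3.14, -0.0, 1.14]
force: [-6.3, 2.6, 1.3]
grip_width: 0.008
grip_force: 60.0
```

jog_arm([
  [0,0.0007,0,0,0,0,-1],
  [0,0.0007,0,0,0,0,-1],
])

```text
time_s: 13.0
ee_pos: [0.5052, -0.3716, 0.2516]
eef_rot: [-3.14, -0.0, 1.14]
force: [-5.4, 2.7, 0.4]
grip_width: 0.0076
grip_force: 60.0
```

jog_arm([
  [0,0.0005,0,0,0,0,-1],
  [0,0.0005,0,0,0,0,-1],
])

```text
time_s: 13.2
ee_pos: [0.5061, -0.372, 0.2516]
eef_rot: [-3.14, -0.0, 1.14]
force: [-5.6, 2.5, 1.6]
grip_width: 0.0075
grip_force: 60.0
```

jog_arm([
  [0,0.0005,0,0,0,0,-1],
  [0,0.0005,0,0,0,0,-1],
])

```text
time_s: 13.4
ee_pos: [0.507, -0.3725, 0.2516]
eef_rot: [-3.14, -0.0, 1.14]
force: [-5.0, 3.3, 1.1]
grip_width: 0.0077
grip_force: 60.0
```

jog_arm([
  [0,0.0005,0,0,0,0,-1],
  [0,0.0005,0,0,0,0,-1],
])

```text
time_s: 13.6
ee_pos: [0.5079, -0.3729, 0.2516]
eef_rot: [-3.14, -0.0, 1.14]
force: [-5.5, 3.0, 1.4]
grip_width: 0.0077
grip_force: 60.0
```

jog_arm([
  [0,0.0005,0,0,0,0,-1],
  [0,0.0005,0,0,0,0,-1],
])

```text
time_s: 13.8
ee_pos: [0.5085, -0.3732, 0.2515]
eef_rot: [-3.139, -0.0, 1.14]
force: [-10.1, 4.3, 2.1]
grip_width: 0.0078
grip_force: 60.0
```

jog_arm([
  [0,0,0,0,0,0,-1],
])

```text
time_s: 13.9
ee_pos: [0.5085, -0.3732, 0.2515]
eef_rot: [-3.139, -0.0, 1.14]
force: [-8.8, 4.5, 1.9]
grip_width: 0.0077
grip_force: 60.0
```

jog_arm([
  [0,0.0003,0,0,0,0,-1],
  [0,0,0,0,0,0,-1],
])

```text
time_s: 14.1
ee_pos: [0.5086, -0.3732, 0.2515]
eef_rot: [-3.138, -0.0, 1.14]
force: [-9.9, 5.8, 2.0]
grip_width: 0.0077
grip_force: 60.0
```

jog_arm([
  [0,0.0003,0,0,0,0,-1],
  [0,0,0,0,0,0,-1],
])

```text
time_s: 14.3
ee_pos: [0.5087, -0.3732, 0.2515]
eef_rot: [-3.138, -0.0, 1.14]
force: [-11.1, 6.1, 3.3]
grip_width: 0.0079
grip_force: 60.0
```

jog_arm([
  [0,0.0001,0,0,0,0,-1],
  [0,0,0,0,0,0,-1],
  [0,0,0,0,0,0,-1],
  [0,0,0,0,0,0,-1],
  [0,0,0,0,0,0,-1],
])

```text
time_s: 14.8
ee_pos: [0.5087, -0.3733, 0.2515]
eef_rot: [-3.138, -0.0, 1.14]
force: [-12.6, 7.2, 3.0]
grip_width: 0.0077
grip_force: 60.0
```

jog_arm([
  [0,0,0,0,0,0,-1],
  [0,0,0,0,0,0,-1],
  [0,0,0,0,0,0,-1],
  [0,0,0,0,0,0,-1],
  [0,0,0,0,0,0,-1],
])

```text
time_s: 15.3
ee_pos: [0.5087, -0.3733, 0.2515]
eef_rot: [-3.138, -0.0, 1.14]
force: [-12.6, 6.9, 2.5]
grip_width: 0.0074
grip_force: 60.0
```

jog_arm([
  [0,-0.0008,0,0,0,0,-1],
  [0,-0.0007,0,0,0,0,-1],
  [0,0,0.0005,0,0,0,-1],
  [0,0,0.0005,0,0,0,-1],
  [0,0,0,0,0,0,-1],
])

```text
time_s: 15.8
ee_pos: [0.5083, -0.3731, 0.2507]
eef_rot: [-3.141, 0.0, 1.14]
force: [-6.6, 2.3, 1.3]
grip_width: 0.0079
grip_force: 60.0
```

jog_arm([
  [0,-0.0007,0,0,0,0,-1],
  [0,-0.0005,0,0,0,0,-1],
  [0,0,0,0,0,0,-1],
], squeeze=20)

```text
time_s: 16.1
ee_pos: [0.5077, -0.3728, 0.2507]
eef_rot: [3.141, 0.0, 1.14]
force: [-0.3, -0.5, 0.4]
grip_width: 0.0077
grip_force: 20.0
```

jog_arm([
  [0,0,0.0007,0,0,0,-1],
  [0,0,0,0,0,0,-0.8],
  [0,0,0,0,0,0,-0.7],
  [0,0,0,0,0,0,-0.6],
  [0,0,0,0,0,0,-0.55],
], squeeze=5)

```text
time_s: 16.6
ee_pos: [0.5075, -0.3727, 0.2497]
eef_rot: [-3.141, -0.0, 1.14]
force: [-0.1, 0.1, 0.3]
grip_width: 0.0208
grip_force: 0.0
```

jog_arm([
  [0,0,0,0,0,0,-0.55],
  [0,0,0,0,0,0,-0.55],
  [0,0,0,0,0,0,-0.55],
  [0,0,0,0,0,0,-0.55],
])

```text
time_s: 17.0
ee_pos: [0.5075, -0.3727, 0.2498]
eef_rot: [-3.142, 0.0, 1.14]
force: [-0.0, 0.1, 0.1]
grip_width: 0.0213
grip_force: 0.0
```

jog_arm([
  [0,0,-0.01,0,0,0,-0.55],
  [0,0,-0.02,0,0,0,-0.55],
  [0,0,-0.02,0,0,0,-0.55],
  [0,0,-0.02,0,0,0,-0.55],
  [0,0,-0.01,0,0,0,-0.55],
])

```text
time_s: 17.5
ee_pos: [0.5077, -0.3728, 0.3325]
eef_rot: [3.139, 0.001, 1.14]
force: [-0.6, 0.2, 0.5]
grip_width: 0.0215
grip_force: 0.0
```

jog_arm([
  [0,-0.03,0,0,0,0,-0.55],
  [0,-0.03,0,0,0,0,-0.55],
  [0,-0.03,0,0,0,0,-0.55],
  [0,0,0,0,0,0,-0.55],
  [0,0,0,0,0,0,-0.55],
])

```text
time_s: 18.0
ee_pos: [0.4257, -0.3351, 0.3305]
eef_rot: [3.141, 0.0, 1.14]
force: [0.4, 0.4, -0.0]
grip_width: 0.0211
grip_force: 0.0
```

```bash
python3 - <<'E'
from h import *
f=lambda a,s:cv2.resize(a,s,interpolation=cv2.INTER_CUBIC)
w=ctrl.camera("wrist");s=ctrl.camera("scene")
c=np.zeros((600,800,3),np.uint8)
c[:300,:400]=f(w,(400,300));c[:,400:]=f(s[165:285,250:330],(400,600));c[300:,:400]=f(s[100:400,0:400],(400,300))
cv2.imwrite("pics/c8.png",c[:,:,::-1])
E
```

```text
(no output)
```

View pics/c8.png

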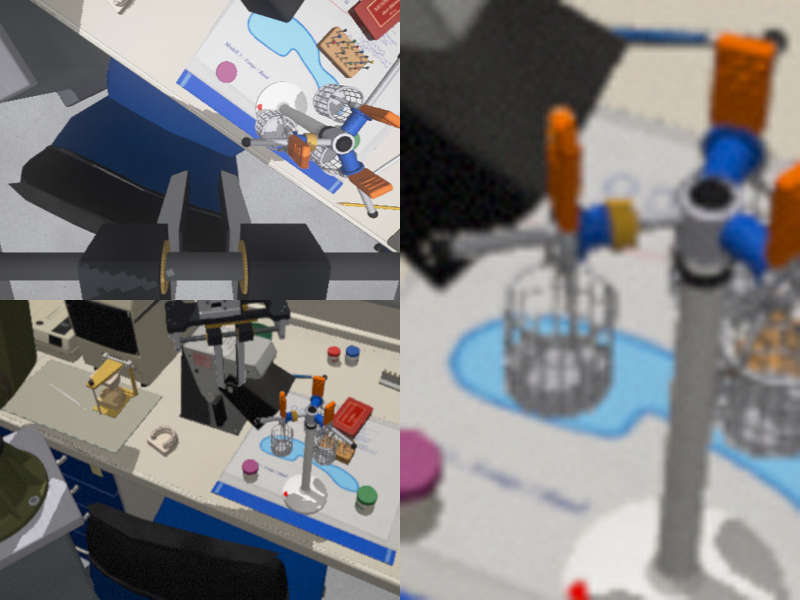

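The basket hangs upright next to the sleeve, at about (565,240) in the right crop. The sleeve sits against the brass nut. I'll let it settle, then hand in.

jog_arm([
  [0,0,0,0,0,0,-0.55],
  [0,0,0,0,0,0,-0.55],
  [0,0,0,0,0,0,-0.55],
  [0,0,0,0,0,0,-0.55],
  [0,0,0,0,0,0,-0.55],
])

```text
time_s: 18.6
ee_pos: [0.4258, -0.3351, 0.3298]
eef_rot: [-3.142, 0.0, 1.14]
force: [-0.5, -0.6, -0.4]
grip_width: 0.0211
grip_force: 0.0
```

jog_arm([
  [0,0,0,0,0,0,-0.55],
  [0,0,0,0,0,0,-0.55],
  [0,0,0,0,0,0,-0.55],
  [0,0,0,0,0,0,-0.55],
  [0,0,0,0,0,0,-0.55],
])

```text
time_s: 19.1
ee_pos: [0.4258, -0.3351, 0.3299]
eef_rot: [3.142, -0.0, 1.14]
force: [-0.8, 1.4, -0.3]
grip_width: 0.0217
grip_force: 0.0
```

```bash
python3 -c "
from station import ctrl
print(ctrl.hand_in())"
```

```text
the job is handed in; nothing more can be done
None
```

I handed the job in at about 19 s, with no verdict returned: the empty branch is over the red dot by camera measurement, the sleeve was pressed home at about 14 N for a second, and the basket hangs upright beside it.

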